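# Set up the desk's oxygen: free the outlet and click the flow dial to six

### The job

Get the portable oxygen set ready for a patient. First take the blue blanking plug out of the quick coupling: draw the knurled steel sleeve down towards the manifold until the plug pops up, let the sleeve spring back, and put the plug in the empty white bin on the desk. Only then open the flow: turn the green dial to exactly six clicks above its off stop and leave it seated in that click; do not disturb the other things on the desk.

Things in the scene. Friction and masses are not known exactly. Their poses are not given: they have to be found in the camera images.
- oxygen_set: fixed oxygen set: aluminium bar (manifold) 66 x 176 mm, top 75 mm above the desk, with a front gauge and a white cylinder lying behind it. Origin on the desk under the bar's middle; x points back along the cylinder, y along the bar, z up. Dial at y = +50 mm, coupling at y = -50 mm, both x = 0, on top; the rest of the bar stays below 79 mm, the cylinder (x > 60 mm) below 99 mm
- dial_axis (a point): point on the dial's upright axis, 93 mm above the desk (mid-height of the dial). The dial is a round green knob, 44 mm in diameter, from 80 to 107 mm above the desk, over a black disc 64 mm wide with its top at 79 mm. A white line on the dial is its pointer
- dial (a joint): dial angle, rad: 0 at the off stop (pointer at the red bar), growing counter-clockwise seen from above. Ten clicks 0.524 rad (30 deg) apart, 0 to 4.712, each with a mark on the black disc: red bar = off, then nine growing white dots; six clicks = 3.142. A sprung plunger resists (0.1 to 0.2 N m) up to half way and then pulls on into the next click. Starts at the first or second click
- coupling_mouth (a point): centre of the mouth of the quick coupling, 120.5 mm above the desk, on its upright axis. The steel sleeve round it is 28 mm in diameter and, sprung up, reaches from 27.5 mm below this point up to it; the bar's top is 45 mm below this point
- sleeve (a joint): sleeve travel, m: 0 sprung fully up, growing downwards to 0.009 at its stop; spring about 6 N at 0, 10 N at the stop. From about 0.0055 the plug is unlocked and a spring in the coupling (5 N) lifts it 10 mm; it then stands loosely 7 mm deep in the bore and stays up when the sleeve is let go
- plug: loose blanking plug, 33 mm long, 40 g: brass stem 12 mm thick, 20 mm long, with a lock groove, and above it a round blue head 22 mm in diameter, 13 mm high. Origin at the stem's lower tip, z towards the head. Locked (cannot be pulled out): tip 17 mm below the coupling's mouth, head from 3 to 16 mm above it; popped up: 10 mm higher
- parts_bin: open, empty white bin standing on the desk, does not move: 212 x 134 mm over its walls, 72 mm high, walls 4 mm, floor 3 mm above the desk. Origin under its middle, long side along its own x
- dropper_bottle: bystander: small white dropper bottle, 26 mm wide, 62 mm high, origin at its foot; leave it
- lancet_box: bystander: small gilt box with a dark teal top, 66 x 70 x 46 mm, origin under its middle; leave it
- test_strips: bystander: white bottle with a black cap and coloured patches, 50 mm wide, 133 mm high, origin at its foot; leave it

How it is judged:
By the outcome, as a careful person would: the job done as asked, in the order asked, and still so for the second after the job is handed in, with the robot touching nothing.
It also fails if it takes over 72 s, if anything falls off the work surface, if the arm or the gripper's body presses on something with over 40 N, if the wrist force passes 120 N, or if a joint passes its speed limit or range.

### The arm

A 6-joint arm with a two-finger parallel gripper is mounted at the origin on a cart in front of the work surface, level with it; the furniture and walls round the work are solid. World frame = base frame: x ahead of the robot, y to its left, z up, the work surface at z = 0. Lengths are in m, angles in degrees, forces in N, time in s.
With the tool pointing down it reaches from about 0.325 to 0.775 m from the base axis. Payload 5.5 kg.
Tool frame: the origin (TCP) lies where the fingers leave the gripper's body, on its centre line; the fingertips stand 80 mm ahead of it and the grasp point (between the pads) lies 61 mm ahead of it; z points along the fingers, y is the direction in which the jaws open and shut (so a half turn about z gives the same grasp; the last joint's range is limited). The gripper opens to 88 mm and grips with 3 to 60 N. Pads are 20 mm wide; open, the fingers measure 115 mm over their backs; the gripper's body (75 mm by 178 mm) begins 61 mm behind the grasp point.
Start: joints at [-71.66, 5.22, 70.514, -0, 104.267, -3.249], TCP at [0.221, -0.558, 0.303] pointing down, gripper open.
Joint ranges: [-164.24, 164.24], [-49.07, 125.15], [9.68, 141.18], [-86.29, 266.29], [3.28, 154.24], [-151.56, 151.56]. Speed limits (degrees/s): [147.25, 147.25, 172.46, 180, 180, 180].

### API

Orientations are given as a 3x3 rotation matrix whose columns are the frame's x, y, z axes.
In Python, from plant import ctrl, viewer, job gives the robot as it stands.
- The arm moves only by the shell command python3 -m crank 'ROWS' [FORCE]. ROWS is text: rows parted by semicolons, each of 7 numbers parted by spaces: the closure, from 0 (fully open) to 1 (shut), then the shift along the tool's x, y, z in mm, then the turn, a rotation vector about the tool's x, y, z in degrees. A call has 1 to 12 rows; each row is the pose to reach, as a shift and turn from the pose commanded when the call began, along the tool's axes at that moment; what a row does not reach only later rows make up. A row lasts 1/8 s, in which the tool goes at most 62.5 mm and 10.7 degrees, less where a joint would pass 70% of its speed; a pose out of reach is approached as far as the arm can. A call with a gripper value outside its range is refused whole. The fingers move at their own pace and stop on an object; FORCE is the grip in N (left out, the last holds). Time passes only in rows, so rows that repeat a pose let the fingers close. It gives the time, the measured TCP pose, the force and the opening at its end, in the units of the state.
- ctrl.state(): the state, without advancing time (a new reading comes with each control period).
- viewer.get_image(name): name is "scene" or "top"; returns a dict with "img" (384x512x3 uint8, red, green, blue), "mtx" (3x3 intrinsics, pixels), "eye" and "orientation" of the camera in the world. Camera axes: x right, y up, looking along -z (the intrinsics and any distortion apply to the point x, -y, -z); pixel columns grow to the right and rows downward; lengths in m; the calibration is good to about 2 mm. A picture is of the moment at which its call begins. There is no depth.
- job.hand_in(): hands the job in, once; it reports no verdict.
The state is a dict: "clock": time; "qpos": joint angles; "joint_vel": joint speeds; "joint_efforts": joint torques, N m; "position": TCP position; "orientation": TCP orientation; "ft_force": force on the tool from outside, world axes, zero at the start; "ft_torque": the same for the moment, N m; "finger_gap": opening from 0.0 (shut) to 1.0 (fully open).
Only numpy, scipy, OpenCV 4.12 (cv2) and the standard library are available. Lean on these libraries where they do the work, as an engineer would, in place of code of your own. Each camera call takes 0.05 s, during which the arm holds its last target.

## Working session

There is one attempt and no reset: what is moved stays moved. The work goes in short steps, Python scripts to look and compute and a shell command to move; the robot and the scene stay as the last step left them, time stands still between calls to the robot, and variables do not carry over. Pictures are saved under pics/ and viewed, and the job is handed in when it is done.

```bash
ls; mkdir -p pics; python3 - <<'E'
from plant import ctrl, viewer
import cv2
print(ctrl.state())
for n in("scene","top"):
    d=viewer.get_image(n); cv2.imwrite(f"pics/{n}0.png",d["img"][:,:,::-1]); print(n,{k:v for k,v in d.items() if k!="img"})
E
```

```text
pics
{'clock': 0.0, 'qpos': array([-7.16616410e+01,  5.26166468e+00,  7.05811545e+01, -3.36246601e-03,
        1.04266411e+02, -3.24735409e+00]), 'joint_vel': array([-0.04212941,  0.08127212, -0.07625459,  0.02303463, -0.04003581,
       -0.03307976]), 'joint_efforts': array([-5.55910246e-04, -4.46448004e+01, -4.06451976e+01,  6.96228258e-02,
        2.93779909e-02, -1.54704394e-04]), 'position': array([ 0.22068732, -0.55778581,  0.30152897]), 'orientation': array([[ 9.29873568e-01,  3.67878677e-01, -6.53801235e-04],
       [ 3.67879254e-01, -9.29871843e-01,  1.79170861e-03],
       [ 5.11800341e-05, -1.90658239e-03, -9.99998181e-01]]), 'ft_force': array([ 0.34836064, -1.25476604, -0.09550326]), 'ft_torque': array([ 0.00067401,  0.0470971 , -0.01567872]), 'finger_gap': 0.9971560903758193}
scene {'mtx': array([[397.04021615,   0.        , 257.21223817],
       [  0.        , 397.04021615, 191.27718729],
       [  0.        ,   0.        ,   1.        ]]), 'eye': array([0.12810685, 0.51735548, 0.97626073]), 'orientation': array([[-0.81009169,  0.45268449, -0.37259659],
       [-0.58623808, -0.615929  ,  0.52626646],
       [ 0.00873962,  0.64475438,  0.76433985]])}
top {'mtx': array([[411.05289402,   0.        , 251.55669842],
       [  0.        , 411.05289402, 191.3423038 ],
       [  0.        ,   0.        ,   1.        ]]), 'eye': array([ 0.32035457, -0.06269083,  1.25923085]), 'orientation': array([[-0.17107024,  0.96415387, -0.20283563],
       [-0.98524359, -0.1685486 ,  0.02977323],
       [-0.00548168,  0.20493582,  0.97876006]])}
```

View pics/scene0.png

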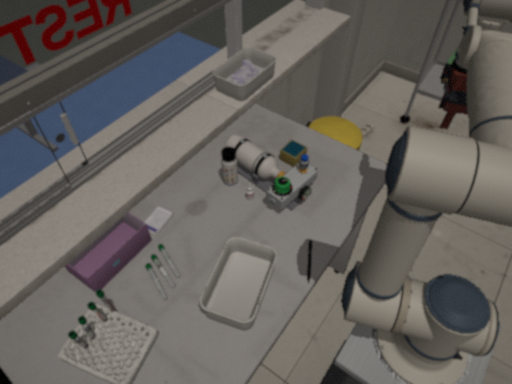

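View pics/top0.png

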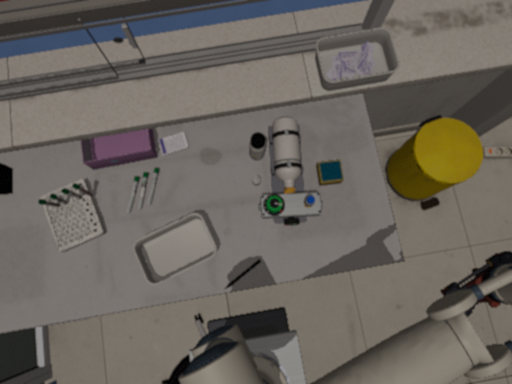

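The top view shows the dial at about (274,204), the plug at (310,200), the bin at (177,246) and the lancet box at (330,172). The dropper is at (257,181) and the strips at (258,146). Next I'll measure by colour and look at enlarged crops.

```bash
cat > h.py <<'E'
import numpy as np, cv2
from plant import ctrl, viewer
def ray(d,u,v):
    K=d["mtx"]; c=np.array([(u-K[0,2])/K[0,0],-(v-K[1,2])/K[1,1],-1.])
    r=np.asarray(d["orientation"])@c; return np.array(d["eye"]),r/np.linalg.norm(r)
def onz(d,u,v,z):
    e,r=ray(d,u,v); return e+r*(z-e[2])/r[2]
def proj(d,p):
    c=np.asarray(d["orientation"]).T@(np.asarray(p)-d["eye"]); K=d["mtx"]
    return np.array([K[0,2]+K[0,0]*c[0]/-c[2],K[1,2]-K[1,1]*c[1]/-c[2]])
def tri(rs):
    A=np.zeros((3,3));b=np.zeros(3)
    for e,r in rs:
        M=np.eye(3)-np.outer(r,r);A+=M;b+=M@e
    p=np.linalg.solve(A,b); return p,[np.linalg.norm((np.eye(3)-np.outer(r,r))@(p-e)) for e,r in rs]
def crop(d,box,f,name):
    x0,y0,x1,y1=box; cv2.imwrite(name,cv2.resize(d["img"][y0:y1,x0:x1,::-1],None,fx=f,fy=f,interpolation=cv2.INTER_CUBIC))
def blobs(d,lo,hi,box):
    x0,y0,x1,y1=box
    h=cv2.cvtColor(d["img"],cv2.COLOR_RGB2HSV); m=cv2.inRange(h,np.array(lo),np.array(hi))
    k=np.zeros_like(m);k[y0:y1,x0:x1]=m[y0:y1,x0:x1]
    n,l,s,c=cv2.connectedComponentsWithStats(k)
    return [(s[i][4],s[i][:4].tolist(),c[i].round(2)) for i in range(1,n) if s[i][4]>5]
E
python3 - <<'E'
from h import *
boxes={"scene":(210,125,330,215),"top":(235,110,355,230)}
for n in boxes:
    d=viewer.get_image(n); crop(d,boxes[n],5 if n=="top" else 6,f"pics/{n}c1.png")
    print(n,"green",blobs(d,(45,120,60),(85,255,255),boxes[n])); print("blue",blobs(d,(105,120,50),(130,255,255),boxes[n]))
    print("teal",blobs(d,(86,100,20),(104,255,255),boxes[n]))
    if n=="top": crop(d,(125,200,225,290),6,"pics/bin1.png")
E
```

```text
scene green [(np.int32(147), [275, 177, 15, 16], array([281.65, 186.04]))]
blue [(np.int32(36), [301, 154, 7, 7], array([304.22, 157.33]))]
teal [(np.int32(151), [284, 142, 20, 13], array([293.34, 148.13]))]
top green [(np.int32(132), [266, 196, 16, 16], array([273.43, 203.83]))]
blue [(np.int32(43), [307, 196, 7, 8], array([310.09, 199.16]))]
teal [(np.int32(317), [320, 162, 22, 18], array([330.53, 170.5 ]))]
```

View pics/scenec1.png

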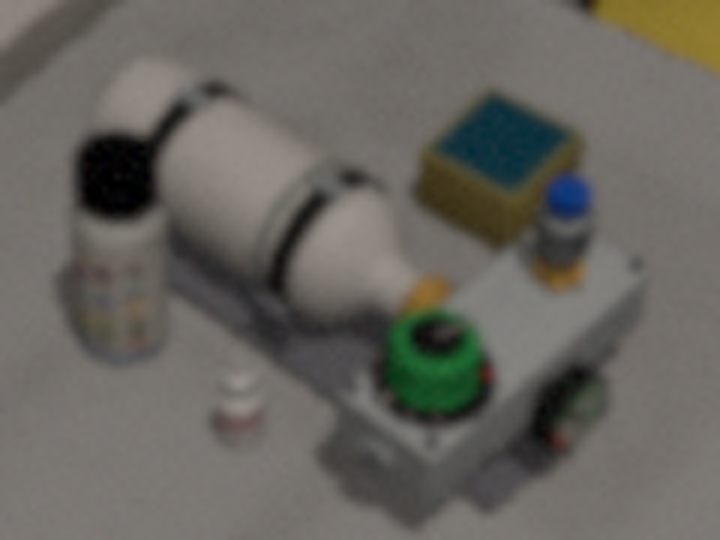

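View pics/topc1.png

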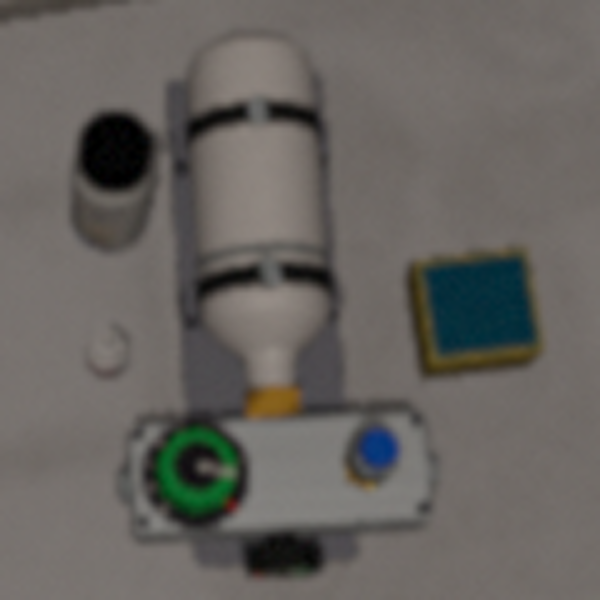

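View pics/bin1.png

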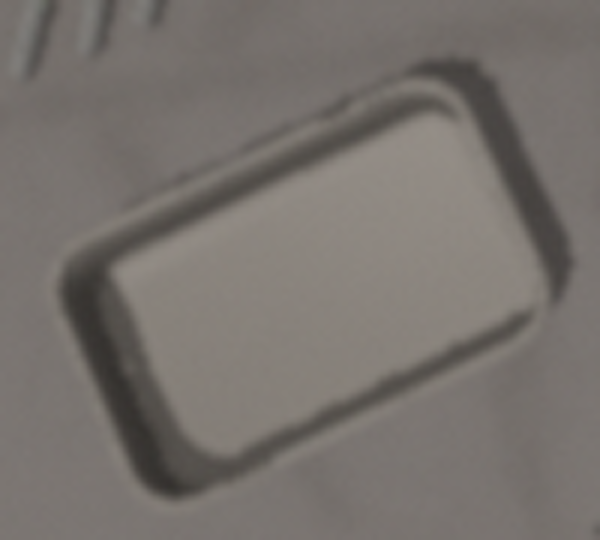

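```bash
python3 - <<'E'
from h import *
T=viewer.get_image("top");S=viewer.get_image("scene")
gt=(273.9,203.8);bt=(310.3,199.3);gs=(282,185.5);bs=(304.4,157.3)
print("dial tri",tri([ray(T,*gt),ray(S,*gs)])); print("plug tri",tri([ray(T,*bt),ray(S,*bs)]))
D=onz(T,*gt,.105);P=onz(T,*bt,.133);print(D,P,np.linalg.norm((D-P)[:2]))
# bar corners (top) from crop px: (140,415),(432,405)?,(437,525),(135,537)
for c in [(140,418),(418,403),(432,522),(137,537)]:
    print("bar",onz(T,235+c[0]/5,110+c[1]/5,.075).round(4))
print("cap",onz(T,235+116/5,110+150/5,.133),"drop",onz(T,235+107/5,110+342/5,.06),"box",onz(T,235+482/5,110+305/5,.046), onz(T,235+415/5,110+365/5,.046),onz(T,235+540/5,110+352/5,.046))
q=lambda x,y,z:onz(T,235+x/5,110+y/5,z).round(4)
print("red",q(232,505,.079),"ptr tip",q(230,468,.107),"dial top",q(197,468,.107))
for c in [(62,280),(160,495),(565,285),(440,65)]:
    print("bin",onz(T,125+c[0]/6,200+c[1]/6,.072).round(4))
E
```

```text
dial tri (array([ 0.51534267, -0.15579555,  0.08804648]), [np.float64(0.000354191185265668), np.float64(0.00035419118526579214)])
plug tri (array([ 0.50297927, -0.25415818,  0.13396787]), [np.float64(0.00012545052630005924), np.float64(0.00012545052630012172)])
[ 0.51284937 -0.15432372  0.105     ] [ 0.50325514 -0.25428053  0.133     ] 0.10041619408222563
bar [ 0.5533 -0.1307  0.075 ]
bar [ 0.534  -0.2934  0.075 ]
bar [ 0.4633 -0.287   0.075 ]
bar [ 0.4842 -0.1165  0.075 ]
cap [ 0.69901088 -0.14155213  0.133     ] drop [ 0.60546628 -0.12027247  0.06      ] box [ 0.59225859 -0.34981892  0.046     ] [ 0.56256994 -0.30204489  0.046     ] [ 0.55744863 -0.37820827  0.046     ]
red [ 0.4926 -0.174   0.079 ] ptr tip [ 0.5096 -0.1742  0.107 ] dial top [ 0.5128 -0.1557  0.107 ]
bin [0.4638 0.2581 0.072 ]
bin [0.3559 0.224  0.072 ]
bin [0.4202 0.0209 0.072 ]
bin [0.5358 0.0645 0.072 ]
```

```bash
cat >> h.py <<'E'
def avg(n,k=6):
    L=[viewer.get_image(n) for _ in range(k)]; d=dict(L[0]); d["img"]=np.mean([x["img"].astype(float) for x in L],0).round().astype(np.uint8); return d
E
python3 - <<'E'
from h import *
T=avg("top");S=avg("scene")
D=np.array([.513,-.1552]);a=[]
for d,n,c in((T,"top",(274,204)),(S,"scene",(282,187))):
    x0,y0=c[0]-15,c[1]-15; f=13
    im=cv2.resize(d["img"][y0:y0+30,x0:x0+30,::-1],None,fx=f,fy=f,interpolation=cv2.INTER_CUBIC)
    im=cv2.convertScaleAbs(im,alpha=1.5)
    for ang in range(0,360,30):
        w=np.radians(-6-135+ang)  # candidate marks
        u=proj(d,[D[0]+.028*np.cos(w),D[1]+.028*np.sin(w),.079]); u=((u-[x0,y0]+.5)*f).astype(int)
        cv2.circle(im,tuple(u.tolist()),3,(255,0,255) if ang else (0,255,255),-1)
    u=((proj(d,[*D,.107])-[x0,y0]+.5)*f).astype(int);cv2.circle(im,tuple(u.tolist()),3,(255,0,0),-1)
    a.append(im)
cv2.imwrite("pics/ptr1.png",np.hstack(a))
E
```

```text
(no output)
```

View pics/ptr1.png

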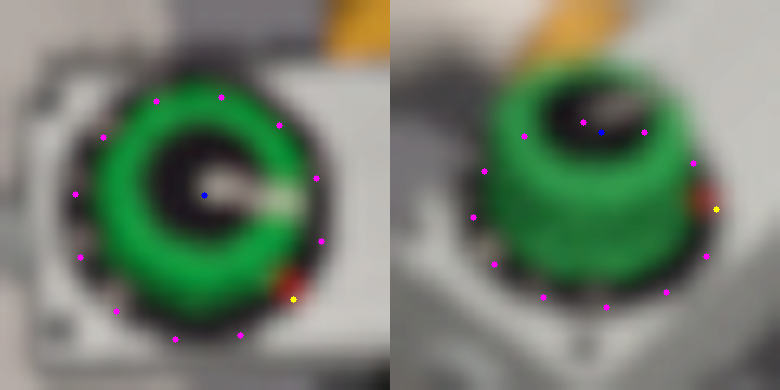

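The pointer lies one click from the red bar: its image slope matches the 1-click direction in both views. So it needs five more clicks, +150° CCW. First I'll move above the coupling.

```bash
python3 -m crank '0 40 -19 0 0 0 0; 0 85 -40 0 0 0 0; 0 130 -62 0 0 0 0; 0 175 -84 5 0 0 0; 0 220 -105 15 0 0 0; 0 265 -127 30 0 0 0; 0 310 -148 45 0 0 0; 0 345 -165 55 0 0 0; 0 365 -175 62 0 0 0; 0 374 -179 62 0 0 0; 0 374 -179 62 0 0 0'
python3 - <<'E'
from h import *
s=ctrl.state();P=np.array([.503,-.2542,.1715]);R=s["orientation"]
print(s["clock"],s["qpos"].round(1),(1000*R.T@(P-s["position"])).round(1),R.round(4),s["ft_force"])
for n in("top","scene"): d=viewer.get_image(n);c=(310,195) if n=="top" else (304,150);crop(d,(c[0]-50,c[1]-40,c[0]+50,c[1]+40),6,f"pics/a_{n}.png")
E
```

```text
clock: 2.28
position: [0.5028, -0.2539, 0.241]
orientation: [[0.93, 0.368, 0.0], [0.368, -0.93, -0.0], [0.0, 0.0, -1.0]]
ft_force: [0.0, -0.7, -0.6]
finger_gap: 1.001
2.275 [-30.2  -0.7  82.8  -0.   97.9  38.1] [ 0.1  0.3 69.5] [[ 9.296e-01  3.685e-01  2.000e-04]
 [ 3.685e-01 -9.296e-01 -4.000e-04]
 [ 0.000e+00  4.000e-04 -1.000e+00]] [ 0.03725544 -0.69613193 -0.60017573]
```

View pics/a_scene.png

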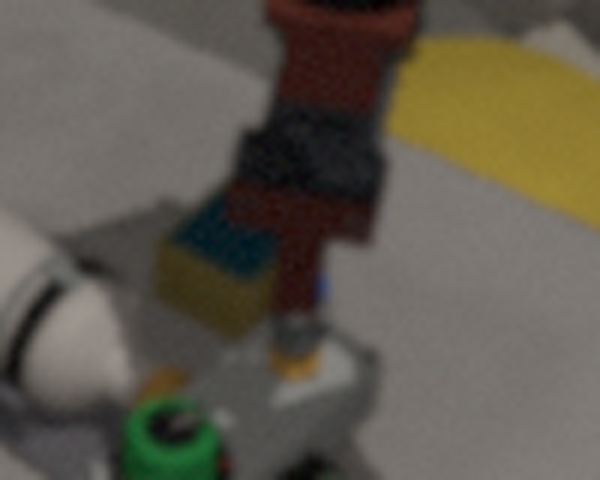

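View pics/a_top.png

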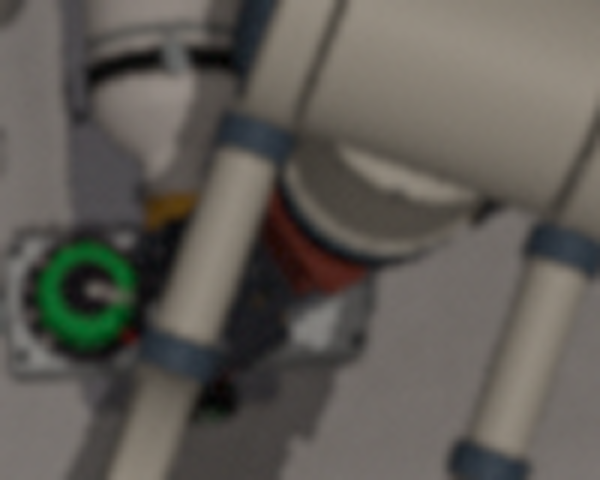

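The plug is hidden behind the near finger in the scene view and the fingers straddle the coupling. I'll descend, then close lightly first.

```bash
python3 -m crank '0 0 0 15 0 0 0; 0 0 0 32 0 0 0; 0 0 0 48 0 0 0; 0 0 0 60 0 0 0; 0 0 0 68 0 0 0; 0 0 0 69.5 0 0 0; 0.5 0 0 69.5 0 0 0; 0.75 0 0 69.5 0 0 0; 0.75 0 0 69.5 0 0 0; 0.75 0 0 69.5 0 0 0; 0.75 0 0 69.5 0 0 0; 0.75 0 0 69.5 0 0 0' 8
```

```text
clock: 3.88
position: [0.5027, -0.2539, 0.1712]
orientation: [[0.93, 0.368, 0.0], [0.368, -0.93, -0.0], [0.0, 0.0, -1.0]]
ft_force: [1.7, -2.1, -2.0]
finger_gap: 0.359
```

```bash
python3 -m crank '1 0 0 0 0 0 0; 1 0 0 0 0 0 0; 1 0 0 0 0 0 0' 8;  python3 -m crank '1 0 0 0 0 0 0; 1 0 0 0 0 0 0; 1 0 0 0 0 0 0' 45
```

```text
clock: 4.25
position: [0.5032, -0.2553, 0.1711]
orientation: [[0.93, 0.367, 0.002], [0.367, -0.93, -0.003], [0.001, 0.004, -1.0]]
ft_force: [3.6, -7.2, -3.2]
finger_gap: 0.315
clock: 4.62
position: [0.5032, -0.2554, 0.1711]
orientation: [[0.93, 0.367, 0.002], [0.367, -0.93, -0.003], [0.001, 0.004, -1.0]]
ft_force: [4.1, -7.0, -2.6]
finger_gap: 0.309
```

Gripped. The fingers met the sleeve about 1.6 mm off along tool y, so I'll recentre and then pull it down.

```bash
python3 -m crank '1 0 1 0 0 0 0; 1 0 1.7 1 0 0 0; 1 0 1.7 3 0 0 0; 1 0 1.7 5 0 0 0; 1 0 1.7 7 0 0 0; 1 0 1.7 8 0 0 0; 1 0 1.7 8.5 0 0 0; 1 0 1.7 8.5 0 0 0; 1 0 1.7 8.5 0 0 0'
python3 - <<'E'
from h import *
d=viewer.get_image("scene");crop(d,(260,110,350,190),7,"pics/b_scene.png");print(blobs(d,(105,120,50),(130,255,255),(280,120,330,180)))
E
```

```text
clock: 5.75
position: [0.5033, -0.2555, 0.1648]
orientation: [[0.93, 0.368, 0.001], [0.368, -0.93, -0.001], [0.001, 0.001, -1.0]]
ft_force: [-3.8, 0.1, 9.7]
finger_gap: 0.311
[]
```

View pics/b_scene.png

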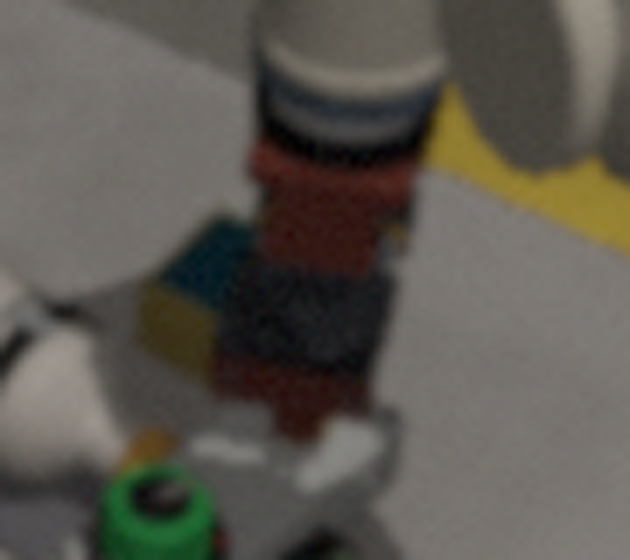

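The plug isn't visible behind the gripper. TCP is 6.3 mm down at about 10 N, so I'll pull a little further.

```bash
python3 -m crank '1 0 0 1 0 0 0; 1 0 0 2 0 0 0; 1 0 0 2.5 0 0 0; 1 0 0 2.5 0 0 0; 1 0 0 2.5 0 0 0'
```

```text
clock: 6.42
position: [0.5033, -0.2555, 0.1625]
orientation: [[0.93, 0.368, 0.001], [0.368, -0.93, -0.001], [0.001, 0.002, -1.0]]
ft_force: [-3.1, 0.4, 9.3]
finger_gap: 0.312
```

```bash
python3 -m crank '1 0 0 -2 0 0 0; 1 0 0 -5 0 0 0; 1 0 0 -8 0 0 0; 1 0 0 -10.5 0 0 0; 1 0 0 -10.5 0 0 0; 0.55 0 0 -10.5 0 0 0; 0.4 0 0 -10.5 0 0 0; 0.4 0 0 -10.5 0 0 0; 0.4 0 0 -10.5 0 0 0'
python3 -m crank '0.3 0 0 -5 0 0 0; 0.3 0 0 -20 0 0 0; 0.3 0 0 -45 0 0 0; 0.3 0 0 -70 0 0 0; 0.3 0 0 -70 0 0 0'
python3 - <<'E'
from h import *
d=viewer.get_image("scene");crop(d,(260,110,350,190),7,"pics/c_scene.png");print(blobs(d,(105,120,50),(130,255,255),(280,120,330,180)))
E
```

```text
clock: 7.55
position: [0.5033, -0.2553, 0.1704]
orientation: [[0.93, 0.368, -0.0], [0.368, -0.93, 0.0], [-0.0, -0.0, -1.0]]
ft_force: [-0.1, 0.5, 1.1]
finger_gap: 0.595
clock: 8.18
position: [0.5041, -0.2559, 0.2444]
orientation: [[0.93, 0.368, 0.005], [0.368, -0.93, -0.003], [0.004, 0.005, -1.0]]
ft_force: [0.8, -0.2, 0.4]
finger_gap: 0.699
[]
```

View pics/c_scene.png

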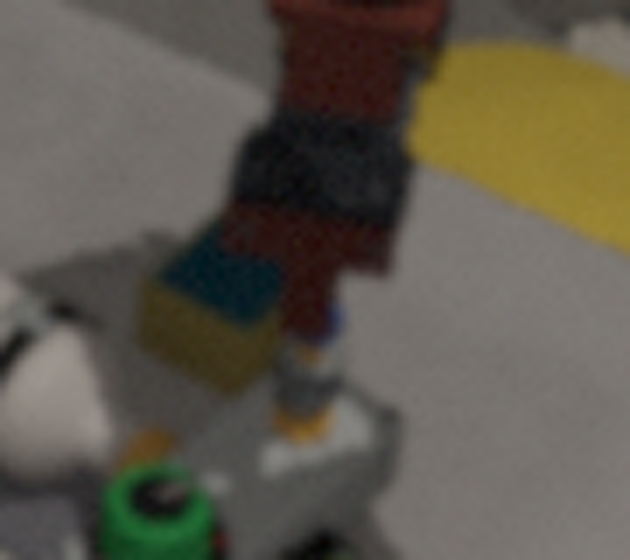

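The blue head at (335,318 in the crop) sits higher, with brass stem visible under it at (312,352). The plug has popped up and the sleeve is back up. Next I'll grip the head.

```bash
python3 -m crank '0.3 0 0 0 0 0 0; 0.3 0 0 20 0 0 0; 0.3 0 0 36 0 0 0; 0.3 0 0 41 0 0 0; 0.3 0 0 41 0 0 0'; python3 -m crank '1 0 0 0 0 0 0; 1 0 0 0 0 0 0; 1 0 0 0 0 0 0; 1 0 0 0 0 0 0; 1 0 0 0 0 0 0; 1 0 0 0 0 0 0' 10
```

```text
clock: 8.85
position: [0.503, -0.2553, 0.1986]
orientation: [[0.93, 0.368, -0.001], [0.368, -0.93, 0.001], [-0.001, -0.001, -1.0]]
ft_force: [-0.3, -0.0, 0.1]
finger_gap: 0.699
clock: 9.6
position: [0.5034, -0.2555, 0.1999]
orientation: [[0.93, 0.368, 0.0], [0.368, -0.93, -0.0], [0.0, 0.0, -1.0]]
ft_force: [0.5, -0.1, 1.7]
finger_gap: 0.302
```

```bash
python3 -m crank '1 0 0 0 0 0 0; 1 0 0 0 0 0 0; 1 0 0 0 0 0 0; 1 0 0 0 0 0 0' 20
```

```text
clock: 10.1
position: [0.5035, -0.2555, 0.2009]
orientation: [[0.93, 0.368, 0.001], [0.368, -0.93, -0.001], [0.001, 0.001, -1.0]]
ft_force: [-1.3, 1.1, 4.9]
finger_gap: 0.244
```

```bash
python3 -m crank '1 0 0 -4 0 0 0; 1 0 0 -9 0 0 0; 1 0 0 -18 0 0 0; 1 0 0 -35 0 0 0; 1 0 0 -60 0 0 0; 1 0 0 -85 0 0 0; 1 0 0 -95 0 0 0; 1 0 0 -95 0 0 0'
python3 - <<'E'
from h import *
s=ctrl.state();P=np.array([.444,.142,.295]);R=s["orientation"];print((1000*R.T@(P-s["position"])).round(1),s["qpos"].round(1))
d=viewer.get_image("scene");crop(d,(250,80,350,180),6,"pics/d_scene.png")
E
```

```text
clock: 11.1
position: [0.5035, -0.2556, 0.2957]
orientation: [[0.93, 0.368, 0.002], [0.368, -0.93, -0.001], [0.001, 0.001, -1.0]]
ft_force: [0.4, -1.3, -0.6]
finger_gap: 0.248
[ 9.100e+01 -3.916e+02  2.000e-01] [-30.4  -0.4  77.   -0.  103.3  38. ]
```

View pics/d_scene.png

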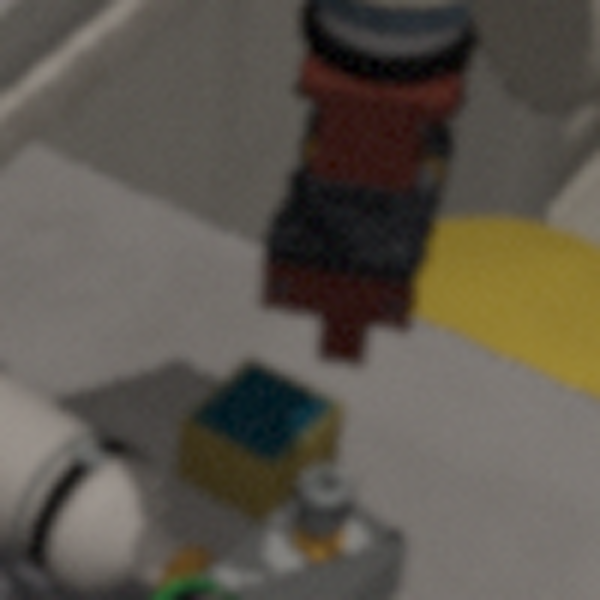

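The coupling is empty and its sleeve is up, at (325,500 in the crop). The plug is in the grip, so I'm going to the bin.

```bash
python3 -m crank '1 6 -25 0 0 0 0; 1 15 -65 0 0 0 0; 1 26 -110 0 0 0 0; 1 37 -160 0 0 0 0; 1 49 -210 0 0 0 0; 1 60 -260 0 0 0 0; 1 71 -305 0 0 0 0; 1 81 -345 0 0 0 0; 1 88 -375 0 0 0 0; 1 91 -392 0 0 0 0; 1 91 -392 0 0 0 0'
python3 -m crank '1 0 0 20 0 0 0; 1 0 0 50 0 0 0; 1 0 0 85 0 0 0; 1 0 0 120 0 0 0; 1 0 0 150 0 0 0; 1 0 0 175 0 0 0; 1 0 0 190 0 0 0; 1 0 0 197 0 0 0; 1 0 0 197 0 0 0'
python3 - <<'E'
from h import *
for n in("scene","top"):d=viewer.get_image(n);c=(239,270) if n=="scene" else (177,240);crop(d,(c[0]-60,c[1]-60,c[0]+60,c[1]+60),5,f"pics/e_{n}.png")
E
```

```text
clock: 12.52
position: [0.4434, 0.143, 0.2939]
orientation: [[0.929, 0.369, -0.001], [0.369, -0.929, -0.001], [-0.001, 0.0, -1.0]]
ft_force: [0.2, 0.0, -1.3]
finger_gap: 0.245
clock: 13.65
position: [0.4439, 0.1422, 0.0978]
orientation: [[0.93, 0.368, 0.0], [0.368, -0.93, -0.0], [0.0, 0.0, -1.0]]
ft_force: [-0.1, 0.4, -1.2]
finger_gap: 0.248
```

View pics/e_scene.png

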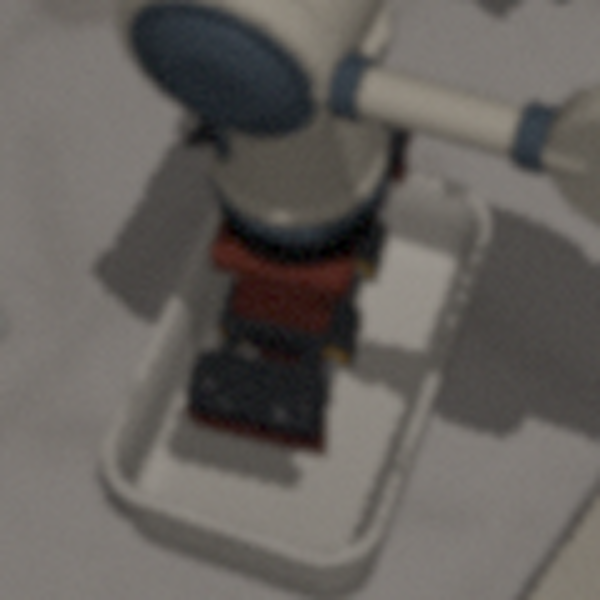

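View pics/e_top.png

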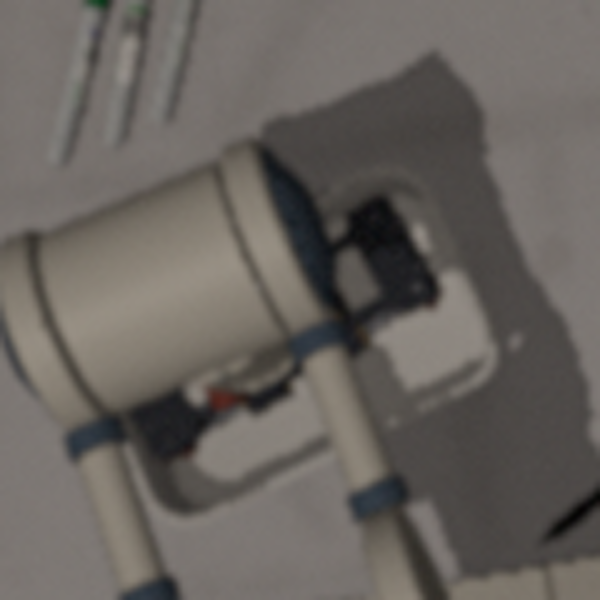

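```bash
python3 -m crank '1 0 0 5 0 0 0; 1 0 0 6.5 0 0 0; 1 0 0 6.5 0 0 0; 0.6 0 0 6 0 0 0; 0.55 0 0 6 0 0 0; 0.5 0 0 6 0 0 0; 0.5 0 0 6 0 0 0'
python3 -m crank '0.5 0 0 -10 0 0 0; 0.5 0 0 -40 0 0 0; 0.5 0 0 -80 0 0 0; 0.5 0 0 -130 0 0 0; 0.3 0 0 -170 0 0 0; 0.1 0 0 -195 0 0 0; 0 0 0 -200 0 0 0; 0 0 0 -200 0 0 0'
python3 - <<'E'
from h import *
s=ctrl.state();P=np.array([.5132,-.1565,.29]);R=s["orientation"];print((1000*R.T@(P-s["position"])).round(1),s["qpos"].round(1))
d=viewer.get_image("scene");c=(239,270);crop(d,(c[0]-60,c[1]-60,c[0]+60,c[1]+60),5,f"pics/f_scene.png")
E
```

```text
clock: 14.62
position: [0.4437, 0.1425, 0.0917]
orientation: [[0.93, 0.368, 0.0], [0.368, -0.93, -0.0], [0.0, 0.0, -1.0]]
ft_force: [0.2, -0.1, 0.7]
finger_gap: 0.503
clock: 15.62
position: [0.4436, 0.1425, 0.2913]
orientation: [[0.93, 0.368, -0.0], [0.368, -0.93, -0.0], [-0.0, -0.0, -1.0]]
ft_force: [-0.2, 0.5, -0.4]
finger_gap: 0.912
[-45.3 303.6   1.2] [ 13.6 -15.6  91.3   0.  104.4  82. ]
```

View pics/f_scene.png

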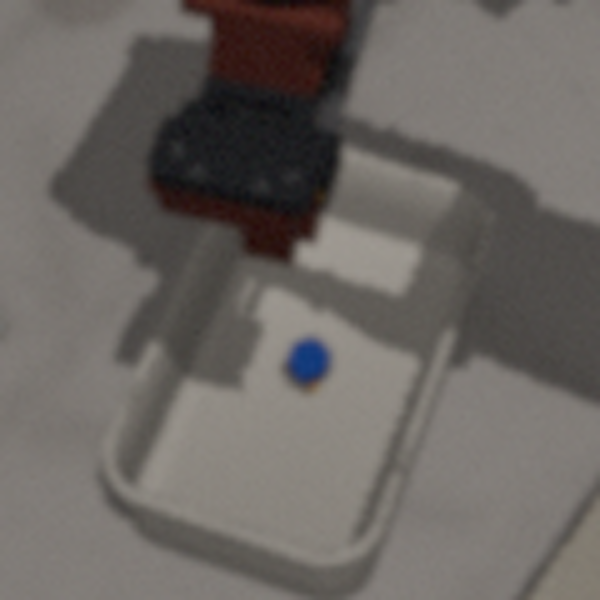

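The plug stands in the bin, blue head at (310,360 in the crop). Moving over the dial now.

```bash
python3 -m crank '0 -4 30 0 0 0 0; 0 -11 75 0 0 0 0; 0 -19 125 0 0 0 0; 0 -26 175 0 0 0 0; 0 -34 225 0 0 0 0; 0 -40 265 0 0 0 0; 0 -44 293 0 0 0 0; 0 -45 304 0 0 0 0; 0 -45 304 0 0 0 0; 0 -45 304 0 0 0 0'
python3 -m crank '0 0 0 20 0 0 0; 0 0 0 50 0 0 0; 0 0 0 80 0 0 0; 0 0 0 105 0 0 0; 0 0 0 120 0 0 0; 0 0 0 127 0 0 0; 0 0 0 127 0 0 0'
python3 - <<'E'
from h import *
s=ctrl.state();print(s["position"],s["qpos"].round(1))
d=viewer.get_image("scene");c=(285,170);crop(d,(c[0]-50,c[1]-50,c[0]+50,c[1]+50),6,f"pics/g_scene.png")
E
```

```text
clock: 16.92
position: [0.5136, -0.1557, 0.2914]
orientation: [[0.929, 0.369, -0.0], [0.369, -0.929, 0.001], [-0.0, -0.001, -1.0]]
ft_force: [0.4, -0.3, 0.7]
finger_gap: 1.003
clock: 17.8
position: [0.5137, -0.1565, 0.1646]
orientation: [[0.93, 0.368, 0.0], [0.368, -0.93, 0.0], [0.0, -0.0, -1.0]]
ft_force: [0.1, -0.1, 0.4]
finger_gap: 1.001
[ 0.5137051  -0.15654081  0.16462179] [-20.6  -3.5  93.3   0.   90.2  47.8]
```

View pics/g_scene.png

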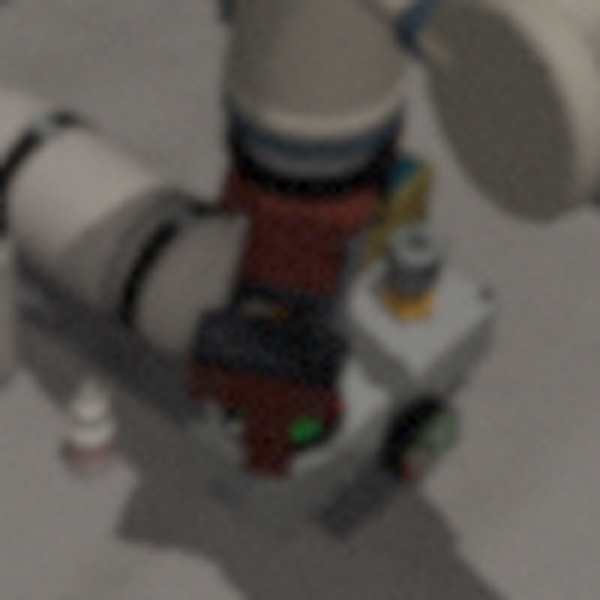

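Fingers straddle the dial and tip height is about 85 mm. I'll close lightly to centre.

```bash
python3 -m crank '1 0 0 0 0 0 0; 1 0 0 0 0 0 0; 1 0 0 0 0 0 0; 1 0 0 0 0 0 0; 1 0 0 0 0 0 0; 1 0 0 0 0 0 0; 1 0 0 0 0 0 0; 1 0 0 0 0 0 0' 8
```

```text
clock: 18.85
position: [0.5138, -0.1569, 0.1647]
orientation: [[0.93, 0.368, 0.0], [0.368, -0.93, -0.001], [0.0, 0.001, -1.0]]
ft_force: [0.3, -3.0, -0.6]
finger_gap: 0.498
```

```bash
python3 -m crank '1 0 0.5 0 0 0 0; 1 0 0.5 0 0 0 0; 1 0 0.5 0 0 0 -8; 1 0 0.5 0 0 0 -16; 1 0 0.5 0 0 0 -24; 1 0 0.5 0 0 0 -32; 1 0 0.5 0 0 0 -40; 1 0 0.5 0 0 0 -48; 1 0 0.5 0 0 0 -55; 1 0 0.5 0 0 0 -60; 1 0 0.5 0 0 0 -60; 1 0 0.5 0 0 0 -60' 40
```

```text
clock: 20.35
position: [0.5147, -0.1578, 0.1647]
orientation: [[0.146, 0.989, 0.003], [0.989, -0.146, -0.002], [-0.001, 0.003, -1.0]]
ft_force: [5.6, -5.5, -2.6]
finger_gap: 0.493
```

```bash
python3 -m crank '1 -0.7 0.9 0 0 0 0; 1 -0.7 0.9 0 0 0 -8; 1 -0.7 0.9 0 0 0 -16; 1 -0.7 0.9 0 0 0 -24; 1 -0.7 0.9 0 0 0 -32; 1 -0.7 0.9 0 0 0 -40; 1 -0.7 0.9 0 0 0 -48; 1 -0.7 0.9 0 0 0 -55; 1 -0.7 0.9 0 0 0 -60; 1 -0.7 0.9 0 0 0 -60; 1 -0.7 0.9 0 0 0 -60'
python3 - <<'E'
from h import *
print(ctrl.state()["qpos"].round(1),ctrl.state()["ft_torque"])
E
```

```text
clock: 21.72
position: [0.516, -0.1574, 0.1647]
orientation: [[-0.784, 0.621, 0.004], [0.621, 0.784, 0.001], [-0.002, 0.003, -1.0]]
ft_force: [8.4, -0.5, -3.2]
finger_gap: 0.497
[-20.6  -3.3  93.1   0.1  90.  -72.3] [-0.13963708 -1.35246288 -0.07581139]
```

```bash
python3 -m crank '1 -0.9 0.8 0 0 0 0; 1 -0.9 0.8 0 0 0 -8; 1 -0.9 0.8 0 0 0 -16; 1 -0.9 0.8 0 0 0 -24; 1 -0.9 0.8 0 0 0 -30; 1 -0.9 0.8 0 0 0 -30; 1 -0.9 0.8 0 0 0 -30'
python3 -m crank '0.4 0 0 0 0 0 0; 0.2 0 0 0 0 0 0; 0 0 0 0 0 0 0; 0 0 0 0 0 0 0; 0 0 0 0 0 0 0;0 0 0 -20 0 0 0; 0 0 0 -60 0 0 0; 0 0 0 -110 0 0 0; 0 0 0 -160 0 0 0; 0 0 0 -180 0 0 0'
```

```text
clock: 22.6
position: [0.5165, -0.1569, 0.1647]
orientation: [[-0.989, 0.145, 0.002], [0.145, 0.989, 0.002], [-0.001, 0.002, -1.0]]
ft_force: [4.1, 1.9, -4.0]
finger_gap: 0.497
clock: 23.85
position: [0.5159, -0.158, 0.3506]
orientation: [[-0.989, 0.146, 0.007], [0.146, 0.989, -0.003], [-0.007, -0.002, -1.0]]
ft_force: [1.1, 0.3, 0.4]
finger_gap: 0.997
```

```bash
python3 -m crank '0 15 -30 0 0 0 0; 0 35 -75 0 0 0 0; 0 57 -120 0 0 0 0; 0 80 -165 0 0 0 0; 0 100 -210 0 0 0 0; 0 118 -245 0 0 0 0; 0 127 -264 0 0 0 0; 0 127 -264 0 0 0 0'
python3 - <<'E'
from h import *
T=avg("top");S=avg("scene")
D=np.array([.5147,-.1565]);a=[]
cv2.imwrite("pics/fin_top.png",T["img"][:,:,::-1]);cv2.imwrite("pics/fin_scene.png",S["img"][:,:,::-1])
for d,n,c in((T,"top",(274,204)),(S,"scene",(282,187))):
    x0,y0=c[0]-15,c[1]-15; f=13
    im=cv2.resize(d["img"][y0:y0+30,x0:x0+30,::-1],None,fx=f,fy=f,interpolation=cv2.INTER_CUBIC)
    im=cv2.convertScaleAbs(im,alpha=1.5)
    for ang in (0,150,180,210):
        w=np.radians(-6-135+ang)
        u=proj(d,[D[0]+.022*np.cos(w),D[1]+.022*np.sin(w),.107]); u=((u-[x0,y0]+.5)*f).astype(int)
        cv2.circle(im,tuple(u.tolist()),3,(255,0,255) if ang==180 else (0,255,255),-1)
    u=((proj(d,[*D,.107])-[x0,y0]+.5)*f).astype(int);cv2.circle(im,tuple(u.tolist()),3,(255,0,0),-1)
    a.append(im)
cv2.imwrite("pics/ptr2.png",np.hstack(a))
E
```

```text
clock: 24.85
position: [0.3508, -0.4013, 0.3459]
orientation: [[-0.989, 0.149, 0.001], [0.149, 0.989, -0.001], [-0.001, -0.001, -1.0]]
ft_force: [-0.2, 0.3, -0.6]
finger_gap: 0.995
```

View pics/ptr2.png

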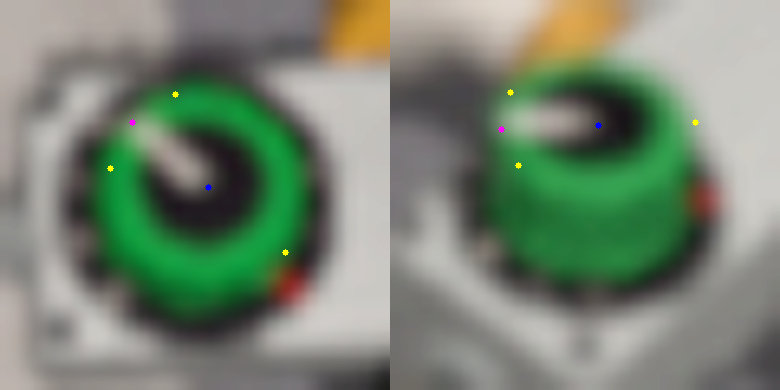

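View pics/fin_top.png

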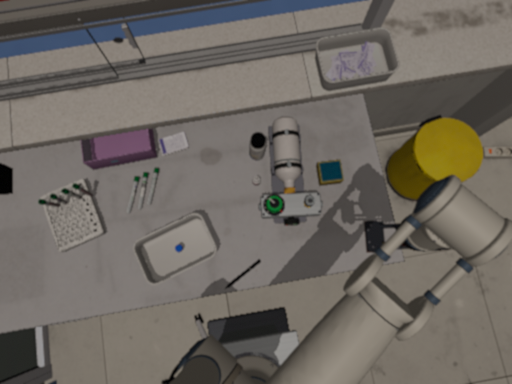

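View pics/fin_scene.png

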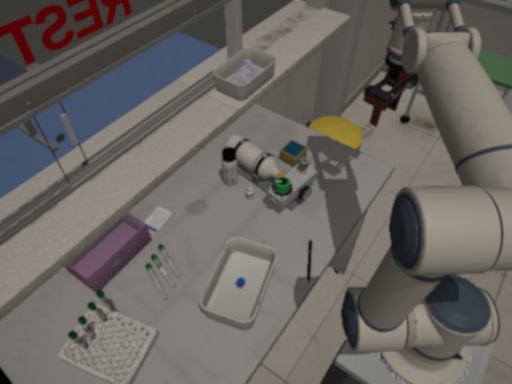

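The pointer is on the six-click position in both views, directly opposite the red bar. The plug is in the bin, seen at (180,247) in the top view, and the bystanders are where they were. The arm touches nothing, so I'm handing in.

```bash
python3 -c "
from plant import job;print(job.hand_in())"
```

```text
the job is handed in; nothing more can be done
None
```

The job is done and handed in at about 25 s of the 72 s allowed; the hand-in gave no verdict.

- **Plug:** I gripped the sleeve and pulled it down about 8.6 mm at roughly 10 N until the plug popped. I then let the sleeve spring back, lifted the plug out and set it down in the white bin. The last pictures show it in the bin, and the coupling empty.
- **Dial:** It started at click one. I turned it +150° counter-clockwise, released it and backed off. In both camera views the pointer sits on the six-click position, opposite the red bar to within about 5° of image reading.
- **Rest of the desk:** In the last pictures the bystanders look unmoved, and the arm is clear of everything. The wrist force stayed under about 15 N in every reading I took.
- **Disagreements:** When gripped, the coupling and the dial were 1 to 3 mm away from where the cameras put them. I corrected for this using the measured force, and no check failed.

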